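# Brace the pickle jar in its cradle and unscrew its tight cap

## Task

Open the eared pickle jar that stands in the wooden cradle: turn the jar counter-clockwise until its ear rests against the cradle's steel post, so that the post braces it, then unscrew the tight cap counter-clockwise against that brace, stopping when the threads let go about a quarter turn on. Lift the cap straight off and finish while still holding it, level and still, just above the open mouth with its lower edge about 20 mm clear of the rim. Keep the jar seated upright in the cradle with its ear still at the post, and leave the other things on the worktop where they are.

Things in the scene. Friction and masses are not known exactly. Their poses are not given: they have to be found in the camera images.
- cradle: Waxed wooden jar cradle fixed to the worktop: a board 135 x 115, 8 thick, carrying a round wooden socket (ring, inner dia 80, outer dia 96, top 30 above the worktop) and one upright steel stop post. Origin on the worktop on the socket's axis; z up; the post stands on its +y side.
- stop (a point): Centre of the top of the stop post: a round steel pin, 12 dia, 54 from the socket's axis, its top 70 above the worktop.
- jar: White ceramic jar (about 0.6 kg) standing loose in the socket, on its 8 thick board, 2 play all round: it can be turned about its upright axis (under 0.2 N m). Body 76 dia up to 66, shoulder narrowing to a 44 dia neck at 83, rim of the mouth at 106 above its origin. Origin at the centre of its underside, z up, +x towards its ear.
- ear (a point): Point on the jar's ear, 52 out from the jar's axis, 62 above its underside. The ear is a block reaching 58 from the axis, 12 wide, 38 to 62 above the underside. It starts 35 to 80 degrees clockwise (from above) of touching the post. Touching, it is 13 degrees short of the post's direction, this point 12 to 14 horizontally from stop.
- cap: Round aluminium twist-off cap (0.06 kg) on the jar, 63 dia, 24 high, smooth upright side; grip it across the diameter from above, about 40 N. Origin at the centre of its lower edge, z up, +x towards its rib. Screwed on, its origin is 90 above the jar's origin (lower edge 16 below the rim). It resists turning on the jar with 0.5 N m, so turning it first carries the loose jar round.
- thread (a point): Centre of the jar's mouth, level with the rim. Inside lugs on the cap sit under lugs on the neck; the cap does not rise as it turns. Turned on the jar counter-clockwise from above, it is held down up to 56 degrees, lifts straight off from 60 to 130, and meets a stop at 134. Clockwise it is blocked. Pulled up too early, it takes the jar with it.
- rib (a point): Outer end of the straight raised rib (26 long, 5 wide, 3 high) on top of the cap, 25 from the cap's axis. Screwed tight, the rib points the same way as the jar's ear; unscrewed, it points about a quarter turn counter-clockwise of the ear.
- pot_lid: Bystander: pale green enamel stockpot lid, 204 dia, 49 high with its black knob. Origin under its centre.
- tongs: Bystander: stainless kitchen tongs lying flat, about 240 long (along its x), 60 wide, 18 high. Origin under its centre.
- snap_box: Bystander: clear plastic food box with white snap lid, 136 x 114, 68 high. Origin under its centre.
- dish: Bystander: small round ceramic dipping dish, 84 dia, 26 high. Origin under its centre.
- spice_jar: Bystander: small plain amber glass jar, no ear, not in the cradle, 52 dia, 85 high. Origin under its centre.
- spoon: Bystander: cooking spoon lying along its x, under 300 long.
- tea_cup: Bystander: small white cup without handle, 70 dia, 65 high. Origin under its centre.

How it is judged:
By the outcome, as a careful person would: the job done as asked, in the order asked, and still so for the second after the job is handed in, while the arm keeps its last pose, push and grip.
It also fails if it takes over 51 s, if anything falls off the work surface, if the arm or the gripper's body presses on something with over 40 N, if the wrist force passes 120 N, or if a joint passes its speed limit or range.

## Robot

A 7-joint arm with a two-finger parallel gripper is mounted at the origin on the work surface. World frame = base frame: x ahead of the robot, y to its left, z up, the work surface at z = 0. Lengths are in m, angles in rad, forces in N, time in s.
With the tool pointing down it reaches from about 0.425 to 0.925 m from the base axis. Payload 6.8 kg.
Tool frame: the origin (TCP) lies where the fingers leave the gripper's body, on its centre line; the fingertips stand 73 mm ahead of it and the grasp point (between the pads) lies 54 mm ahead of it; z points along the fingers, y is the line along which they close (so a half turn about z gives the same grasp; the last joint's range is limited). The gripper opens to 85 mm and grips with 20 to 120 N. Pads are 22 mm wide; open, the fingers measure 114 mm over their backs; the gripper's body (76 mm by 85 mm) begins 54 mm behind the grasp point. The pads swing forward as they close: fully open they stand 13 mm farther back than shut.
Start: joints at [1.161, 0.477, 0.022, 1.555, -0.011, 1.109, -0.083], TCP at [0.201, -0.645, 0.304] pointing down, gripper open.
Joint ranges: [-2.96, 2.96], [-0.34, 2.1], [-1.41, 1.46], [0.24, 2.44], [-1.37, 4.51], [0.17, 1.92], [-2.96, 2.96]. Speed limits (rad/s): [2.39, 2.39, 3.14, 3.14, 3.14, 3.14, 3.14].

## Interface

Orientations are given as a rotation vector (axis times angle).
In Python, from bench import r, cam, readout gives the robot as it stands (r), with the cameras (cam) and the readings (readout).
- The arm moves only by the shell command python3 drive.py 'ROWS' [OPENING] [FORCE]. ROWS is a JSON list of rows, 1 to 5 of them, each an object with the fields sx, sy, sz (the shift in shares of 40 cm (1.0 is 40 cm)), ax, ay, az (a rotation vector in normalised numbers (1 is pi/2 rad)); a field left out counts as zero; each row is the pose to reach, as a shift and turn from the pose commanded when the command began, along the tool's axes at that moment; what a row does not reach only later rows make up. A row lasts 1/10 s, in which the tool goes at most 0.05 m and 0.15 rad, less where a joint would pass 70% of its speed; a pose out of reach is approached as far as the arm can. OPENING is the finger opening in m, set as the command begins (- or left out keeps the last). The fingers move at their own pace and stop on an object; FORCE is the grip in N (left out, the last holds). Time passes only in rows, so rows that do not move let the fingers close. It prints the time, the measured TCP pose, the force, the opening and the grip force at its end. Shift and turn numbers lie between -1 and 1, and a call with a number outside is refused. Input that does not fit is refused with a message, and nothing moves.
- readout.get_obs(): the state, without advancing time (a new reading comes with each control period).
- cam.grab_frame(name): name is "scene" or "top" or "wrist"; returns (picture, depth): 400x640x3 uint8, blue, green, red; 400x640 float32, m along the optical axis (not along the pixel's ray), 0 where there is no reading.
- cam.camera_info(name): a dict with "camera_matrix" (3x3 intrinsics, pixels), "k1" (the pictures are not rectified: a ray, as slopes to the right and down, at radius r is drawn at 1 + k1 r^2 times it, then the intrinsics apply), "R" (3x3) and "t" (3): a world point X has camera coordinates R X + t. Camera axes: x right, y down, z forward; pixel columns grow to the right and rows downward; lengths in m; the calibration is good to about 2 mm. A picture is of the moment at which its call begins: read the wrist's pose just before it. camera_info takes no time and is no camera call; for the wrist camera it gives the pose at the moment of the call.
- r.hand_in(): hands the job in; it is judged then, once.
The state is a dict: "clock": time; "joints": joint angles; "qvel": joint speeds; "tau": joint torques, N m; "tcp_pos": TCP position; "orientation": TCP orientation; "contact_force": force on the tool from outside, world axes, zero at the start; "moment": the same for the moment, N m; "grip_width": finger opening in m; "gripper_force": force on a finger pad.
Only numpy, scipy, OpenCV 4.12 (cv2) and the standard library are available. Lean on these libraries where they do the work, as an engineer would, in place of code of your own. Each camera call takes 0.05 s, during which the arm holds its last target. There are 200 camera calls.

## Working session

There is one attempt and no reset: what is moved stays moved. The work goes in short steps, Python scripts to look and compute and a shell command to move; the robot and the scene stay as the last step left them, time stands still between calls to the robot, and variables do not carry over. Pictures are saved under pics/ and viewed, at most 10 in all, crops included, and the job is handed in when it is done.

```bash
ls; mkdir -p pics; python3 - <<'E'
from bench import r, cam, readout
import cv2,numpy as np
o=readout.get_obs();print({k:np.round(v,3) for k,v in o.items()})
for n in ("scene","top"):
    im,d=cam.grab_frame(n);cv2.imwrite(f"pics/{n}0.png",im);np.savez(f"pics/{n}0.npz",im=im,d=d)
    c=cam.camera_info(n);print(n,c)
E
```

```text
bench.py
drive.py
pics
{'clock': np.float64(0.0), 'joints': array([ 1.161,  0.478,  0.022,  1.556, -0.011,  1.109, -0.083]), 'qvel': array([-0.   ,  0.001,  0.001,  0.   , -0.001,  0.   , -0.001]), 'tau': array([ 0.0000e+00, -5.9646e+01,  1.6080e+00, -2.8120e+01,  1.3000e-02,
        9.0000e-03, -0.0000e+00]), 'tcp_pos': array([ 0.2  , -0.644,  0.303]), 'orientation': array([-3.104e+00, -4.720e-01,  1.000e-03]), 'contact_force': array([ 0.253,  0.237, -0.465]), 'moment': array([ 0.007,  0.022, -0.02 ]), 'gripper_force': np.float64(0.0), 'grip_width': np.float64(0.085)}
scene {'camera_matrix': array([[399.17365215,   0.        , 325.96935759],
       [  0.        , 399.17365215, 200.22958008],
       [  0.        ,   0.        ,   1.        ]]), 'k1': -0.0787340600104201, 'R': array([[-0.15462844,  0.98784351, -0.01597671],
       [ 0.74759961,  0.10642003, -0.65556815],
       [-0.6458985 , -0.11331366, -0.75496698]]), 't': array([ 0.10233477, -0.34622891,  1.46002112])}
top {'camera_matrix': array([[423.55544638,   0.        , 317.20212888],
       [  0.        , 423.55544638, 203.72898373],
       [  0.        ,   0.        ,   1.        ]]), 'k1': 0.019947781288291486, 'R': array([[-0.18204708, -0.9832698 , -0.0062744 ],
       [-0.96015536,  0.17913635, -0.21450374],
       [ 0.21203903, -0.03302538, -0.97670301]]), 't': array([0.07694335, 0.54640131, 1.02957849])}
```

View pics/top0.png

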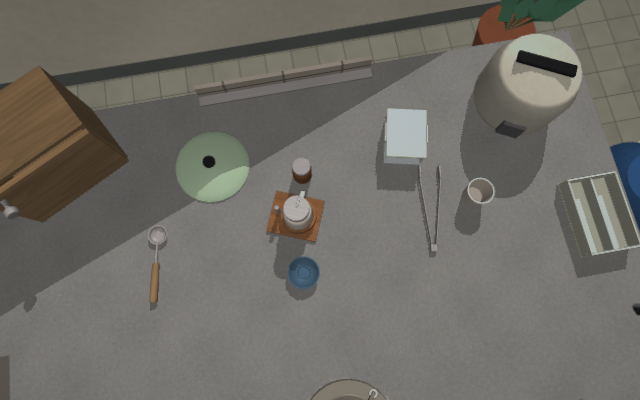

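View pics/scene0.png

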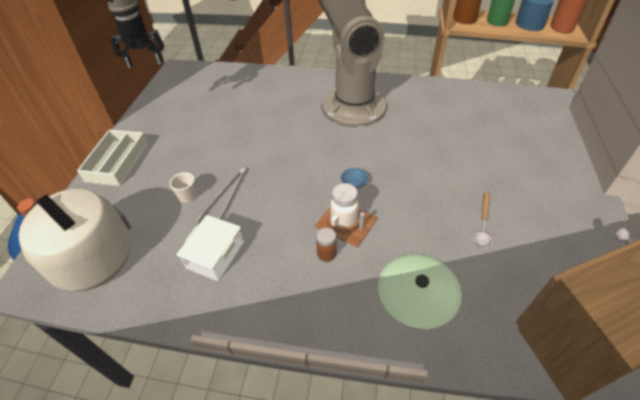

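The top view shows the cradle at about (297,215), with the post left of the jar at about (276,212) and the ear up at about (303,195). The dish is at (304,272), and the spice jar at (302,170). I'll zoom in next.

```bash
cat > h.py <<'E'
from bench import r, cam, readout
import cv2,numpy as np
from scipy.spatial.transform import Rotation as Rot
def ray(c,u,v):
    K=c["camera_matrix"];k=c["k1"]
    p=cv2.undistortPoints(np.array([[[u,v]]],float),K,np.array([k,0,0,0.]))[0,0]
    return -c["R"].T@c["t"], c["R"].T@np.array([p[0],p[1],1])
def onz(c,u,v,z):
    o,d=ray(c,u,v);return o+d*(z-o[2])/d[2]
def proj(c,X):
    x=c["R"]@np.asarray(X,float)+c["t"];s=x[:2]/x[2];s=s*(1+c["k1"]*(s@s))
    K=c["camera_matrix"];return s*[K[0,0],K[1,1]]+K[:2,2]
E
python3 - <<'E'
from h import *
a=cv2.imread("pics/top0.png")[180:260,255:335];b=cv2.imread("pics/scene0.png")[170:250,305:385]
cv2.imwrite("pics/crop0.png",np.hstack([cv2.resize(x,(400,400),interpolation=cv2.INTER_CUBIC) for x in (a,b)]))
z=np.load("pics/top0.npz");c=cam.camera_info("top");d=z["d"]
# heights
vs,us=np.mgrid[180:260,255:335]
P=np.array([[(o:=ray(c,u,v))[0]+o[1]*d[v,u] for u in range(255,335)] for v in range(180,260)])
H=P[...,2]
m=(H>.110)&(H<.135);print("cap top z",np.median(H[m]),m.sum(),"centroid",P[m].mean(0),"px",us[m].mean(),vs[m].mean())
(x,y),rad=cv2.minEnclosingCircle(np.c_[us[m],vs[m]].astype(np.float32));print(x,y,rad,onz(c,x,y,.122))
im=z["im"][180:260,255:335].astype(int)
w=(im[...,2]-im[...,0]>50);n,l,s,ce=cv2.connectedComponentsWithStats(w.astype(np.uint8));print(s,ce+[255,180])
rect=cv2.minAreaRect(np.c_[us[w],vs[w]].astype(np.float32));bx=cv2.boxPoints(rect);print(bx,[onz(c,*p,.008).round(4) for p in bx])
E
```

```text
cap top z 0.1226867794417329 532 centroid [0.53690694 0.02962011 0.12255741] px 296.20676691729324 207.84962406015038
296.0903625488281 207.94578552246094 13.085968971252441 [0.5368001  0.02995677 0.122     ]
[[   0    0   80   80 5404]
 [  12   11   57   50  996]] [[294.4415248  219.88582531]
 [294.81726908 217.40662651]]
[[266.41568 230.75484]
 [275.02725 190.1573 ]
 [323.80228 200.50352]
 [315.1907  241.10106]] [array([0.5149, 0.1203, 0.008 ]), array([0.6206, 0.0798, 0.008 ]), array([ 0.5679, -0.0451,  0.008 ]), array([ 0.4639, -0.0023,  0.008 ])]
```

View pics/crop0.png

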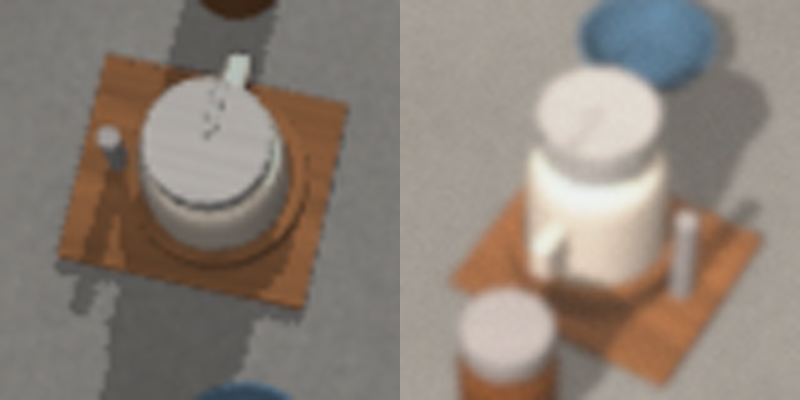

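The crop shows the cap centred near (208,142), the post top at (108,137), the ear's outer end at (240,57), and the rib pointing at the ear, running (208,135) to (221,92). The post is left of the jar and about a quarter turn counter-clockwise of the ear.

```bash
python3 - <<'E'
from h import *
c=cam.camera_info("top");cs=cam.camera_info("scene")
f=lambda x,y:(255+x/5-.4,180+y/5-.4)
g=lambda x,y:(305+x/5-.4,170+y/5-.4)
C=onz(c,296.2,207.9,.122)
post=onz(c,*f(108,137),.070); post2=onz(cs,*g(686-400,217),.070)
ear=onz(c,*f(238,70),.070); ear2=onz(cs,*g(551-400,228),.070)
rib=onz(c,*f(221,92),.125)-onz(c,*f(208,135),.125)
capS=onz(cs,*g(598-400,113),.122)
print("cap",C,capS);print(post,post2,ear,ear2)
an=lambda v:np.degrees(np.arctan2(v[1],v[0]))
print("post",an(post-C),an(post2-C),np.hypot(*(post-C)[:2]),"ear",an(ear-C),an(ear2-C),np.hypot(*(ear-C)[:2]),"rib",an(rib))
o=readout.get_obs();R=Rot.from_rotvec(o["orientation"]).as_matrix();print(R.round(3),an(R[:,1]))
# board centre
d=np.load("pics/top0.npz")["d"]
for n,(u,v) in dict(dish=(304,272),spice=(302,164)).items():
    print(n,onz(c,u,v,.026 if n=="dish" else .085))
E
```

```text
cap [0.53686285 0.02967695 0.122     ] [0.53851389 0.02968881 0.122     ]
[0.55973945 0.08021002 0.07      ] [0.55767774 0.07921865 0.07      ] [0.58213892 0.00908503 0.07      ] [0.57489114 0.01070023 0.07      ]
post 65.64347995578511 67.21033967655424 0.05547007540271814 ear -24.456425226912252 -26.519932021943735 0.049738812849744164 rib -26.411443619344194
[[ 0.955  0.297 -0.001]
 [ 0.297 -0.955  0.001]
 [-0.    -0.002 -1.   ]] -72.70793715109338
dish [0.38873167 0.04049988 0.026     ]
spice [ 0.6553765  -0.00400818  0.085     ]
```

Units first: shifts go in shares of 40 cm and turns go in shares of pi/2 rad. So -0.181 m / 0.4 = -0.4525, 0.174 m / 0.4 = 0.435.

```bash
for i in 1 2 3; do :; done
python3 drive.py '[{"sx":0.435, "sy":-0.4525}, {"sx":0.435, "sy":-0.4525}, {"sx":0.435, "sy":-0.4525}, {"sx":0.435, "sy":-0.4525}, {"sx":0.435, "sy":-0.4525}]'
python3 drive.py '[{"sx":0.435, "sy":-0.4525}, {"sx":0.435, "sy":-0.4525}, {"sx":0.435, "sy":-0.4525}, {"sx":0.435, "sy":-0.4525}, {"sx":0.435, "sy":-0.4525}]'
python3 drive.py '[{"sx":0.435, "sy":-0.4525}, {"sx":0.435, "sy":-0.4525}, {"sx":0.435, "sy":-0.4525}, {"sx":0.435, "sy":-0.4525}, {"sx":0.435, "sy":-0.4525}]'
python3 -c "
from bench import r, cam, readout;o=readout.get_obs();print(o['joints'],o['tcp_pos'],o['orientation'])"
```

```text
clock: 0.6
tcp_pos: [0.3129, -0.4188, 0.3036]
orientation: [-3.106, -0.472, 0.0]
contact_force: [0.2, -0.5, -0.7]
grip_width: 0.0854
gripper_force: 0.0
clock: 1.1
tcp_pos: [0.4246, -0.1954, 0.3039]
orientation: [3.106, 0.472, -0.0]
contact_force: [1.5, -0.7, -0.9]
grip_width: 0.0855
gripper_force: 0.0
clock: 1.6
tcp_pos: [0.5366, 0.028, 0.3037]
orientation: [3.106, 0.472, -0.001]
contact_force: [0.1, -0.9, -0.4]
grip_width: 0.0851
gripper_force: 0.0
[ 0.17742442  0.28201535 -0.41354089  1.86237057  0.13150335  1.02407871
 -1.55958235] [0.53660892 0.0279655  0.3037461 ] [ 3.10578712e+00  4.71609677e-01 -5.04354089e-04]
```

```bash
python3 - <<'E'
from h import *
c=cam.camera_info("wrist");im,d=cam.grab_frame("wrist")
cv2.imwrite("pics/w1.png",im);np.savez("pics/w1.npz",im=im,d=d,R=c["R"],t=c["t"],K=c["camera_matrix"],k=c["k1"])
print(c, proj(c,[.537,.030,.122]),proj(c,[.559,.0798,.07]))
E
```

```text
{'camera_matrix': array([[316.88644153,   0.        , 323.73336381],
       [  0.        , 316.88644153, 193.43906953],
       [  0.        ,   0.        ,   1.        ]]), 'k1': -0.06292089713025575, 'R': array([[ 2.95765257e-01, -9.55260597e-01,  3.23834026e-04],
       [-9.05477661e-01, -2.80243555e-01,  3.18706378e-01],
       [-3.04356892e-01, -9.45554982e-02, -9.47853438e-01]]), 't': array([-0.13144656,  0.45203237,  0.5463393 ])} [322.2486573  188.96399709] [279.5160299  136.82743579]
```

View pics/w1.png

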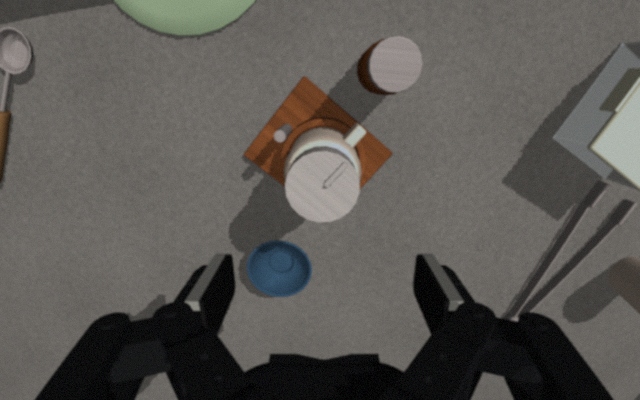

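The wrist view shows the cap as a circle at about (323,185) with the rib ending at (344,165). The post top is at (281,135) and the ear end at (359,130).

```bash
python3 - <<'E'
from h import *
z=np.load("pics/w1.npz");c=dict(R=z["R"],t=z["t"],camera_matrix=z["K"],k1=float(z["k"]));d=z["d"]
v,u=np.mgrid[130:230,270:380];
P=np.array([[(q:=ray(c,a,b))[0]+q[1]*d[b,a] for a in range(270,380)] for b in range(130,230)])
m=(P[...,2]>.114)&(P[...,2]<.132)
print(m.sum(),P[m].mean(0))
cn=max(cv2.findContours(m.astype(np.uint8),0,1)[0],key=cv2.contourArea)[:,0]+[270,130]
w=np.array([onz(c,*p,.122)[:2] for p in cn.astype(float)])
(x,y),rad=cv2.minEnclosingCircle((w*1000).astype(np.float32));e=cv2.fitEllipse((w*1000).astype(np.float32));print(x,y,rad,e)
C=np.array([x,y,122])/1000
an=lambda q:np.degrees(np.arctan2(q[1],q[0]))
post=onz(c,281,135,.07);ear=onz(c,358,131,.07);rb=onz(c,344,165.5,.125)-onz(c,325,187,.125)
print(post,an(post-C),np.hypot(*(post-C)[:2]),"ear",an(ear-C),np.hypot(*(ear-C)[:2]),"rib",an(rb))
o=readout.get_obs();R=Rot.from_rotvec(o["orientation"]).as_matrix();print("tool delta",R.T@(C-o["tcp_pos"]),o["tcp_pos"])
E
```

```text
4269 [0.5394781  0.03115487 0.12219547]
538.671875 30.51363182067871 31.972957611083984 ((538.5698852539062, 30.86372947692871), (61.51088333129883, 62.87977981567383), 106.76763916015625)
[0.56110379 0.07888826 0.07      ] 65.12225610184105 0.05332256303544799 ear -23.394410043199727 0.052031158813361414 rib -22.89458174784008
tool delta [-0.00363748  0.00735461  0.18229336] [0.53926733 0.03749575 0.30434332]
```

```bash
cat > cap.py <<'E'
from h import *
def cap(zt,tol=.008,r0=None):
    c=cam.camera_info("wrist");im,d=cam.grab_frame("wrist")
    v,u=np.mgrid[0:400,0:640];K=c["camera_matrix"]
    p=cv2.undistortPoints(np.stack([u.ravel(),v.ravel()],1).astype(float)[:,None],K,np.array([c["k1"],0,0,0.]))[:,0]
    X=(np.c_[p,np.ones(len(p))]*d.reshape(-1,1)-c["t"])@c["R"]
    X=X.reshape(400,640,3)
    m=(abs(X[...,2]-zt)<tol)&(np.hypot(X[...,0]-.538,X[...,1]-.030)<.05)
    cn=max(cv2.findContours(m.astype(np.uint8),0,1)[0],key=cv2.contourArea)[:,0]
    w=np.array([onz(c,*q,zt)[:2] for q in cn.astype(float)])
    return c,im,cv2.minEnclosingCircle((w*1000).astype(np.float32)),X[m].mean(0)
E
python3 - <<'E'
from cap import *
o=readout.get_obs();print(o["tcp_pos"])
c,im,ci,mn=cap(.122);print(ci,mn);C=np.array([*ci[0],122])/1000
o=readout.get_obs();R=Rot.from_rotvec(o["orientation"]).as_matrix();print("tool delta",R.T@(C-o["tcp_pos"]),o["tcp_pos"])
E
```

```text
[0.53926733 0.03749575 0.30434332]
((538.6542358398438, 30.941370010375977), 32.01628112792969) [0.53942666 0.03124281 0.12218535]
tool delta [-0.00075477  0.00399229  0.18203674] [0.53784961 0.03414383 0.30405213]
```

To row units: 0.11 m / 0.4 = 0.275, -0.0017 m / 0.4 = -0.0043.

```bash
python3 drive.py '[{"sx":0.0025, "sy":-0.0043, "sz":0.075}, {"sx":0.0025, "sy":-0.0043, "sz":0.15}, {"sx":0.0025, "sy":-0.0043, "sz":0.225}, {"sx":0.0025, "sy":-0.0043, "sz":0.2625}, {"sx":0.0025, "sy":-0.0043, "sz":0.275}]'
python3 drive.py '[{"sz":0.025}, {"sz":0.05}, {"sz":0.075}, {"sz":0.085}, {"sz":0.085}]'
python3 drive.py '[{}, {}, {}]'
python3 - <<'E'
from h import *
im,d=cam.grab_frame("scene");w,_=cam.grab_frame("wrist")
cv2.imwrite("pics/s2.png",np.hstack([cv2.resize(im[110:270,270:430],(400,400)),cv2.resize(w,(400,250))[:, :].copy().__class__((400,400,3),np.uint8)*0+np.pad(cv2.resize(w,(400,250)),((0,150),(0,0),(0,0)))]))
E
```

```text
clock: 2.2
tcp_pos: [0.5352, 0.0274, 0.1918]
orientation: [-3.106, -0.472, 0.007]
contact_force: [-1.0, 0.2, -0.2]
grip_width: 0.0854
gripper_force: 0.0
clock: 2.7
tcp_pos: [0.5364, 0.0281, 0.1594]
orientation: [-3.106, -0.472, 0.001]
contact_force: [-0.6, 0.3, 0.1]
grip_width: 0.085
gripper_force: 0.0
clock: 3.0
tcp_pos: [0.5369, 0.0282, 0.1603]
orientation: [3.106, 0.472, 0.001]
contact_force: [-0.1, -0.4, 0.1]
grip_width: 0.0856
gripper_force: 0.0
```

View pics/s2.png

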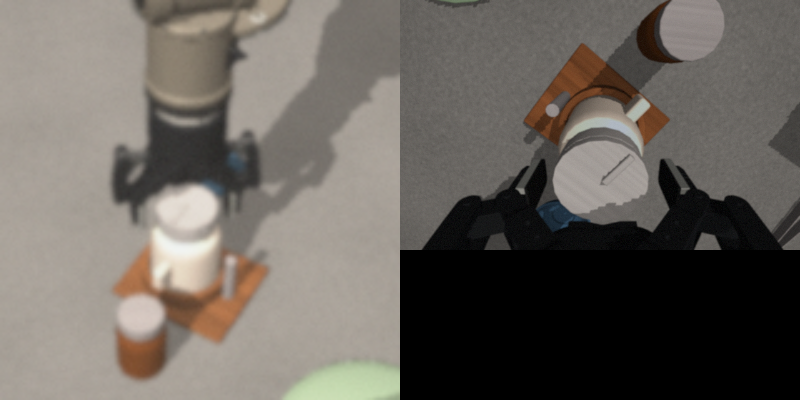

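The fingers straddle the cap in both views and clear the post and ear. I'll nudge to centre and close.

To row units: 0.002 m / 0.4 = 0.005, -0.0015 m / 0.4 = -0.0038.

```bash
python3 drive.py '[{"sx":0.005, "sy":-0.0038}, {"sx":0.005, "sy":-0.0038}, {"sx":0.005, "sy":-0.0038}]'
python3 drive.py '[{}, {}, {}, {}, {}]' .05 45
python3 drive.py '[{}, {}, {}, {}, {}]'
```

```text
clock: 3.4
tcp_pos: [0.5382, 0.0303, 0.1599]
orientation: [-3.106, -0.473, -0.0]
contact_force: [-0.1, -0.4, -0.2]
grip_width: 0.0854
gripper_force: 0.0
clock: 3.9
tcp_pos: [0.5385, 0.0302, 0.1603]
orientation: [3.106, 0.472, 0.002]
contact_force: [-0.3, -0.0, 4.9]
grip_width: 0.0619
gripper_force: 49.4
clock: 4.4
tcp_pos: [0.5385, 0.0302, 0.1603]
orientation: [3.106, 0.472, 0.002]
contact_force: [0.1, -0.4, 4.6]
grip_width: 0.062
gripper_force: 49.4
```

To row units: -0.35 rad / 1.5708 = -0.2228.

```bash
m(){ python3 -c "
from bench import r, cam, readout;o=readout.get_obs();print('F',o['contact_force'].round(1),'M',o['moment'].round(2),'j7',o['joints'][6].round(3))"; }
python3 drive.py '[{"az":-0.0318}, {"az":-0.0764}, {"az":-0.1273}, {"az":-0.1783}, {"az":-0.2228}]' ;m
python3 drive.py '[{"az":-0.0509}, {"az":-0.1019}, {"az":-0.1528}, {"az":-0.2037}, {"az":-0.2546}]' ;m
python3 drive.py '[{"az":-0.0509}, {"az":-0.0955}, {"az":-0.1273}, {"az":-0.1464}, {"az":-0.1592}]' ;m
python3 - <<'E'
from h import *
c=cam.camera_info("wrist");im,d=cam.grab_frame("wrist");t,_=cam.grab_frame("top")
print(readout.get_obs()["tcp_pos"])
np.savez("pics/w3.npz",R=c["R"],t=c["t"],K=c["camera_matrix"],k=c["k1"])
cv2.imwrite("pics/w3.png",im)
E
```

```text
clock: 4.9
tcp_pos: [0.5386, 0.0302, 0.1603]
orientation: [2.975, 1.01, 0.002]
contact_force: [0.2, 0.6, 5.2]
grip_width: 0.0622
gripper_force: 49.3
F [0.2 0.6 5.2] M [-0.04 -0.05 -0.05] j7 -1.359
clock: 5.4
tcp_pos: [0.5386, 0.0302, 0.1603]
orientation: [2.714, 1.581, 0.002]
contact_force: [-0.1, -0.2, 5.1]
grip_width: 0.0621
gripper_force: 49.3
F [-0.1 -0.2  5.1] M [-0.04 -0.06 -0.1 ] j7 -1.015
clock: 5.9
tcp_pos: [0.5386, 0.0302, 0.1603]
orientation: [2.498, 1.904, 0.002]
contact_force: [0.5, -0.5, 4.7]
grip_width: 0.062
gripper_force: 49.3
F [ 0.5 -0.5  4.7] M [-0.07 -0.12 -0.14] j7 -0.803
[0.53863936 0.03022326 0.16032306]
```

View pics/w3.png

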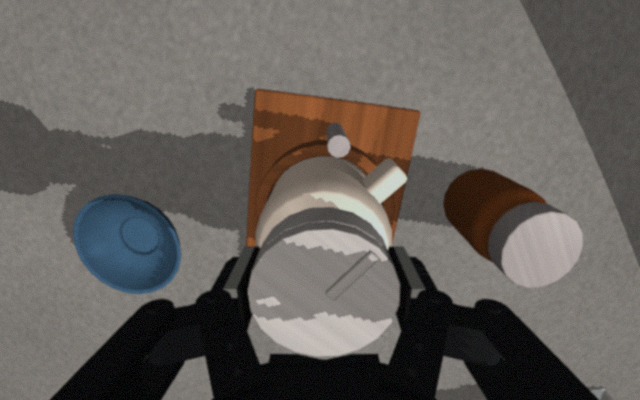

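The jar is turning with the cap. The rib still points at the ear, which ends near (398,176), and the post top is at (339,146).

To row units: -0.24 rad / 1.5708 = -0.1528.

```bash
python3 - <<'E'
from h import *
z=np.load("pics/w3.npz");c=dict(R=z["R"],t=z["t"],camera_matrix=z["K"],k1=float(z["k"]))
C=np.array([.5386,.0305,0]);an=lambda q:np.degrees(np.arctan2(q[1],q[0]))
p=onz(c,339,146,.07);e=onz(c,397,174,.07);rb=onz(c,376,254,.125)-onz(c,329,296,.125)
print(an(p-C),np.hypot(*(p-C)[:2]),an(e-C),np.hypot(*(e-C)[:2]),an(rb))
E
m(){ python3 -c "
from bench import r, cam, readout;o=readout.get_obs();print('M',o['moment'].round(2),'F',o['contact_force'].round(1))"; }
python3 drive.py '[{"az":-0.0318}, {"az":-0.0637}, {"az":-0.0955}, {"az":-0.1273}, {"az":-0.1528}]'|grep tcp ;m
python3 drive.py '[{"az":-0.0191}, {"az":-0.0382}, {"az":-0.0509}]'|grep tcp ;m
python3 drive.py '[{"az":-0.0191}, {"az":-0.0382}, {"az":-0.0509}]'|grep tcp ;m
python3 drive.py '[{"az":-0.0191}, {"az":-0.0382}, {"az":-0.0509}]'|grep tcp ;m
```

```text
66.6706335030563 0.05411180680379983 30.113943811947873 0.05445894228875886 31.51733315332073
tcp_pos: [0.5386, 0.0303, 0.1603]
M [-0.02 -0.06 -0.08] F [ 0.2 -0.1  5.5]
tcp_pos: [0.5386, 0.0303, 0.1603]
M [-0.   -0.04 -0.03] F [ 0.2 -0.8  5.2]
tcp_pos: [0.5386, 0.0303, 0.1603]
M [-0.03 -0.14 -0.09] F [-0.3  0.1  5.6]
tcp_pos: [0.5389, 0.0301, 0.1603]
M [-0.14 -0.5  -0.33] F [ 2.6 -1.5  3.7]
```

Contact with the post shows in the moment, at about 1.4 rad of turn. I'll unscrew about 1.4 rad further.

To row units: -0.25 rad / 1.5708 = -0.1592.

```bash
m(){ python3 -c "
from bench import r, cam, readout;o=readout.get_obs();print('M',o['moment'].round(2),'F',o['contact_force'].round(1),o['joints'].round(2),o['tcp_pos'].round(4))"; }
python3 drive.py '[{"az":-0.0318}, {"az":-0.0637}, {"az":-0.0955}, {"az":-0.1273}, {"az":-0.1592}]'|grep grip ;m
python3 drive.py '[{"az":-0.0318}, {"az":-0.0637}, {"az":-0.0955}, {"az":-0.1273}, {"az":-0.1592}]'|grep grip ;m
python3 - <<'E'
from h import *
im,d=cam.grab_frame("wrist")
cv2.imwrite("pics/w4.png",im)
E
```

```text
grip_width: 0.062
gripper_force: 48.9
M [-0.18 -0.87 -0.42] F [ 3.9 -0.   1.6] [ 0.43  0.56 -0.78  1.96  0.53  0.83 -0.18] [0.5397 0.0296 0.1603]
grip_width: 0.0624
gripper_force: 48.9
M [-0.16 -0.93 -0.46] F [ 4.6 -1.   2.2] [ 0.47  0.59 -0.83  1.96  0.58  0.85  0.04] [0.5397 0.0297 0.1603]
```

View pics/w4.png

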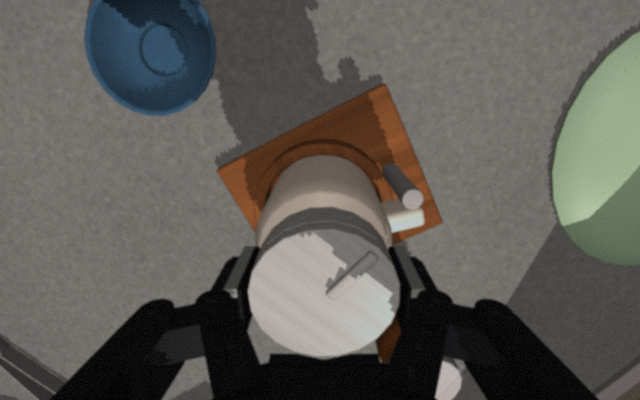

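The ear rests against the post at (412,205), and the rib hasn't slipped in the grip. It is unscrewed about 0.55 rad so far, so I'll continue.

To row units: -0.35 rad / 1.5708 = -0.2228.

```bash
m(){ python3 -c "
from bench import r, cam, readout;o=readout.get_obs();print('M',o['moment'].round(2),'F',o['contact_force'].round(1),o['joints'].round(2),o['tcp_pos'].round(4),o['orientation'])"; }
python3 drive.py '[{"az":-0.0446}, {"az":-0.0891}, {"az":-0.1337}, {"az":-0.1783}, {"az":-0.2228}]'|grep grip ;m
python3 drive.py '[{"az":-0.0446}, {"az":-0.0891}, {"az":-0.1337}, {"az":-0.1783}, {"az":-0.2228}]'|grep grip ;m
python3 drive.py '[{"az":-0.0446}, {"az":-0.0891}, {"az":-0.1146}, {"az":-0.1273}, {"az":-0.1273}]'|grep grip ;m
python3 - <<'E'
from h import *
c=cam.camera_info("wrist");im,d=cam.grab_frame("wrist")
np.savez("pics/w5.npz",R=c["R"],t=c["t"],K=c["camera_matrix"],k=c["k1"])
cv2.imwrite("pics/w5.png",im)
E
```

```text
grip_width: 0.0624
gripper_force: 49.1
M [-0.15 -1.03 -0.49] F [ 5.3 -1.3  1.5] [ 0.53  0.62 -0.91  1.95  0.64  0.88  0.34] [0.5397 0.0298 0.1604] [7.91279112e-01 3.03747122e+00 1.80437454e-03]
grip_width: 0.0615
gripper_force: 49.1
M [-0.19 -1.03 -0.45] F [ 4.4 -0.4  2.3] [ 0.58  0.65 -0.99  1.95  0.69  0.92  0.64] [0.5396 0.0297 0.1604] [2.50316172e-01 3.12881371e+00 8.51835708e-04]
grip_width: 0.0621
gripper_force: 49.2
M [-0.25 -1.1  -0.42] F [ 5.2 -1.   2.9] [ 0.6   0.68 -1.03  1.95  0.73  0.94  0.81] [0.5396 0.0298 0.1604] [-5.99264615e-02  3.13827774e+00  4.60266850e-04]
```

View pics/w5.png

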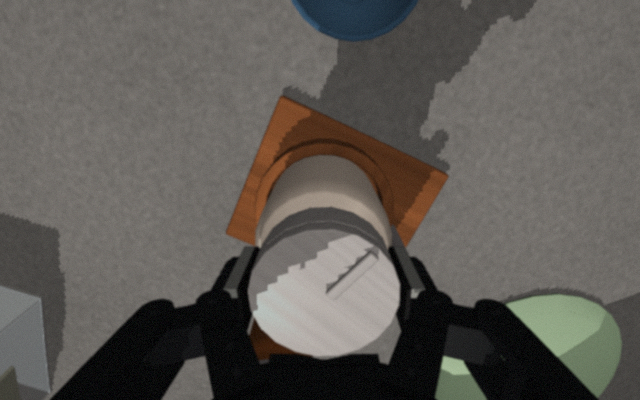

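The rib is still fixed in the grip at (376,254), and the total turn is 165°. That puts the cap about 87° unscrewed on the jar. I'll lift slowly and watch the force.

To row units: -0.005 m / 0.4 = -0.0125, -0.004 m / 0.4 = -0.01.

```bash
m(){ python3 -c "
from bench import r, cam, readout;o=readout.get_obs();print('M',o['moment'].round(2),'F',o['contact_force'].round(1),o['joints'].round(2)[2],o['tcp_pos'].round(4))"; }
python3 drive.py '[{"sz":-0.0025}, {"sz":-0.005}, {"sz":-0.0075}, {"sz":-0.01}, {"sz":-0.0125}]'|grep grip ;m
python3 drive.py '[{"sz":-0.005}, {"sz":-0.01}, {"sz":-0.015}, {"sz":-0.02}, {"sz":-0.025}]'|grep grip ;m
```

```text
grip_width: 0.0623
gripper_force: 50.8
M [-0.23 -0.23  0.  ] F [ 1.5 -1.2 -1.4] -1.04 [0.5375 0.03   0.1646]
grip_width: 0.0622
gripper_force: 50.8
M [-0.28 -0.25 -0.02] F [ 1.3 -1.1 -0.5] -1.05 [0.5382 0.0302 0.1752]
```

To row units: -0.021 m / 0.4 = -0.0525, -0.019 m / 0.4 = -0.0475.

```bash
m(){ python3 -c "
from bench import r, cam, readout;o=readout.get_obs();print('M',o['moment'].round(2),'F',o['contact_force'].round(1),o['qvel'].round(3),o['tcp_pos'].round(4),o['orientation'])"; }
python3 drive.py '[{"sz":-0.0125}, {"sz":-0.025}, {"sz":-0.0375}, {"sz":-0.0475}, {"sz":-0.0525}]'|grep grip ;m
python3 drive.py '[{}, {}, {}, {}, {}]'|grep grip ;m
python3 - <<'E'
from cap import *
c,im,ci,mn=cap(.158);print("cap top",ci,mn)
s,_=cam.grab_frame("scene");t,_=cam.grab_frame("top")
cv2.imwrite("pics/f6.png",np.hstack([np.vstack([cv2.resize(s[150:260,290:400],(400,400)),]),cv2.resize(im[80:400,160:480],(400,400))]))
E
```

```text
grip_width: 0.0619
gripper_force: 50.8
M [-0.03 -0.05 -0.02] F [ 0.3  0.4 -0.6] [ 0.017 -0.017 -0.019 -0.012 -0.029  0.025  0.019] [0.5382 0.0303 0.1965] [-6.32947862e-02  3.14040270e+00  7.34759815e-05]
grip_width: 0.062
gripper_force: 50.8
M [ 0.01 -0.    0.04] F [-0.5  0.2 -0.9] [ 0.    -0.001 -0.001 -0.002 -0.001  0.002 -0.   ] [0.5381 0.0302 0.1958] [ 6.30779057e-02 -3.14075651e+00 -1.44165588e-05]
cap top ((533.0545654296875, 30.471975326538086), 45.84392166137695) [0.53343687 0.03033961 0.15755988]
```

View pics/f6.png

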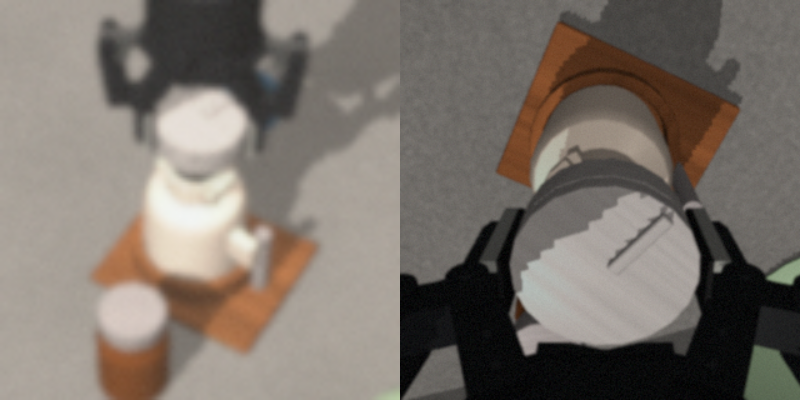

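The cap hangs clear above the open neck. The ear is against the post (scene crop, about (255,245)), the jar is upright, and the arm is still. The TCP rose 35.5 mm, which leaves the cap's lower edge about 20 mm above the rim. I'm handing in.

```bash
python3 -c "
from bench import r, cam, readout;print(r.hand_in())"
```

```text
the job is handed in; nothing more can be done
None
```

I handed the job in with the cap unscrewed about 87° against the post and held level about 20 mm above the rim, the jar still seated with its ear at the post; no result came back.

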